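# Set the stop cam low and clamp the brass bar with the follower slide

## Robot

A 6-joint arm with a two-finger parallel gripper is mounted at the origin on a cart in front of the work surface, level with it; the furniture and walls round the work are solid. World frame = base frame: x ahead of the robot, y to its left, z up, the work surface at z = 0. Lengths are in m, angles in rad, forces in N, time in s.
With the tool pointing down it reaches from about 0.275 to 0.825 m from the base axis. Payload 4.9 kg.
Tool frame: the origin (TCP) lies midway between the tips of the shut fingers; the grasp point (between the pads) lies 19 mm behind it; z points along the fingers, y is the line along which they close (so a half turn about z gives the same grasp; the last joint's range is limited). The gripper opens to 85 mm and grips with 20 to 120 N. Pads are 22 mm wide; open, the fingers measure 114 mm over their backs; the gripper's body (76 mm by 85 mm) begins 54 mm behind the grasp point. The pads swing forward as they close: fully open they stand 13 mm farther back than shut.
Start: joints at [-1.356, 0.326, -0.193, 1.052, 0, 1.437], TCP at [0.188, -0.517, 0.231] pointing down, gripper open.
Joint ranges: [-2.65, 2.65], [-0.97, 1.79], [-1.3, 1.35], [-1.93, 2.1], [-1.47, 1.37], [-3.14, 3.14]. Speed limits (rad/s): [2.57, 2.57, 3.14, 3.14, 3.14, 3.14].

## Interface

Orientations are given as a rotation vector (axis times angle).
In Python, from station import bot gives the robot as it stands. The module is installed in compiled form; this text tells all that it offers.
- The arm moves only by the tool arm_command, never from a script. Its argument "increments" is a list of rows, each an object with "offset": the shift along the tool's x, y, z in m, a list of three; "rotation": the turn, a rotation vector about the tool's x, y, z in degrees, a list of three. In form: [{"offset": [tx, ty, tz], "rotation": [ax, ay, az]}, ...]. A call has 1 to 20 rows; each row shifts and turns the commanded pose from where the row before left it, along the tool's axes as they then stand; what a row does not reach is not made up. A row lasts 1/10 s, in which the tool goes at most 50 mm and 8.59 degrees, less where a joint would pass 70% of its speed; a pose out of reach is approached as far as the arm can. A call is refused whole if a number of a shift passes 0.05 or a number of a turn 8.59, either way. A call with a gripper value outside its range is refused whole. "claw" is the opening, from 0 (shut) to 1 (fully open), set as the call begins (left out, the last holds). The fingers move at their own pace and stop on an object; the grip force is fixed at half the most. Time passes only in rows, so rows that do not move let the fingers close. It gives the time, the measured TCP pose, the force, the opening and the grip force at its end, in the units of the state.
- bot.get_obs(): the state, without advancing time (a new reading comes with each control period).
- bot.capture(name): name is "scene" or "top" or "wrist"; returns the picture (480x640x3 uint8, blue, green, red); there is no depth.
- bot.calibration(name): a dict with "fx", "fy", "cx", "cy" (pixels), "R" (3x3) and "t" (3): a world point X has camera coordinates R X + t. Camera axes: x right, y down, z forward; pixel columns grow to the right and rows downward; lengths in m; the calibration is good to about 2 mm. A picture is of the moment at which its call begins: read the wrist's pose just before it. calibration takes no time and is no camera call; for the wrist camera it gives the pose at the moment of the call.
- bot.close_job(): hands the job in; it is judged then, once.
The state is a dict: "time_s": time; "joints": joint angles; "qd": joint speeds; "joint_torque": joint torques, N m; "tcp_pos": TCP position; "eef_rot": TCP orientation; "contact_force": force on the tool from outside, world axes, zero at the start; "torque": the same for the moment, N m; "gripper_width": finger opening in m; "gripper_force": force on a finger pad.
Only numpy, scipy, OpenCV 4.12 (cv2) and the standard library are available. Lean on these libraries where they do the work, as an engineer would, in place of code of your own. Each camera call takes 0.05 s, during which the arm holds its last target. There are 200 camera calls.

## Task

Clamp the brass bar in the fixture: first push the red cam lever round until it points straight along the yellow index line, which is the cam's low point, and only then push the green plate of the slide forward until the slide has driven the bar fully home, square against the blue end stop. Work by pushing with the fingertips alone: do not touch or lift the bar, keep the slide back until the cam is low, and leave the other things as they lie. Leave the lever on the line and the slide forward.

Things in the scene. Friction and masses are not known exactly. Their poses are not given: they have to be found in the camera images.
- fixture: Clamping fixture bolted to the bench: aluminium base plate 265 x 255 x 12 mm. Origin at bench level under the slide's centre line; x = forward (the way the slide is pushed, roughly away from the robot), y = left, z up. The plate spans x -145 to 120 mm, y -140 to 115 mm. Nothing on it is higher than 65 mm above the bench except the lever's post and ball (top 101 mm)
- index_tab (a point): Small yellow tab on the plate's front edge, its top 22 mm above the bench (fixture x 116, y -85 mm). A yellow line 5 mm wide on the plate runs from the cam straight forward (fixture +x) to it
- stop_face (a point): Middle of the top edge of the clamping face of the blue end stop (110 mm wide), 48 mm above the bench, fixture x 54, y 0 mm; the face looks to fixture -x
- cam (a joint): Angle of the eccentric cam on its upright pivot, rad. 0 = low point: red lever points forward (fixture +x) along the yellow line. Positive = clockwise from above (1.57: lever points to fixture -y, right; more: back to the robot). Range -0.7 to 2.7; no catch at 0, it can be pushed past. Starts at 1.3 to 2.4. Stiff: stays where left; about 2.5 N at the post turns it. Off its low point the cam blocks the slide
- cam_pivot (a point): Centre of the pivot bolt's head on top of the cam (steel disc 54 mm across, bored 13 mm off centre towards the lever), 50 mm above the bench, fixture x 20, y -85 mm; does not move as the cam turns
- lever_knob (a point): Centre of the red ball (26 mm across) on the end of the cam lever, 88 mm above the bench, 70 mm out from the pivot. Under it an upright round steel post, 18 mm across, runs from 42 mm (top of the flat red lever) to 80 mm above the bench: push on its side. All else in the lever's sweep is lower than 50 mm
- slide (a joint): Travel of the follower slide along fixture +x, m. 0 = rear stop; starts at 0 to 0.006. About 0.038 = home, its steel jaw holding the bar against the end stop; the brass roller on its right arm meets the low cam at 0.040. Friction 3 N, plus up to about 5 N to push the bar; stays where left
- push_plate (a point): Middle of the top edge of the rear face of the slide's green push plate, 64 mm above the bench. The plate is 70 mm wide (along fixture y), 12 mm thick, its lower edge 15 mm above the bench. The rear face looks to fixture -x with free space behind it. Moves with the slide: at slide 0 it is at fixture x -110, y 0 mm
- brass_bar: Loose off-cut of round brass bar, 28 mm thick, 80 mm long, lying across the fixture (its length, own y axis, roughly along fixture y) on the plate between the slide's steel jaw and the blue end stop. Origin at the centre of its underside. Home: origin at fixture x = +40 mm. Only the slide may push it
- bush: Bystander: loose bronze bush, 58 mm across, 20 mm high, standing on the fixture's plate to the left of the slide; origin at the centre of its underside
- tin: Bystander: loose small food tin, 75 mm across, 58 mm high, on the bench to the left; origin at the centre of its underside
- pliers: Bystander: loose red-handled pliers, 61 x 162 x 14 mm, on the bench to the left; origin at the centre of the underside
- driver_orange: Bystander: loose orange-handled screwdriver, 28 x 216 x 30 mm, on the bench to the right; origin at the centre of the underside
- tape: Bystander: loose roll of cream tape, 104 mm across, 25 mm high, on the bench to the right; origin at the centre of its underside
Not all that is in view belongs to the job. Of the things like the brass_bar, leave any that is black or turquoise; of the rest the smaller one is meant.

How it is judged:
On the way, in this order (a step that is already met when the one before it is completed fails the run):
1. the cam stands at its low point (lever within 0.2 rad of the index line) while the slide is still back (value of joint cam between -0.2 and 0.2 rad and value of joint slide below 0.012 m), for 0.2 s.
2. the slide has driven the bar home against the end stop (value of joint slide above 0.0355 m and x of brass_bar in the frame of fixture above 0.0375 m), for 0.2 s.
At the end, for the whole second after the job is handed in: the cam lever is within 0.25 rad of the index line, the slide is at 35.5 mm or more, the bar lies on the plate at rest with its origin within 2.5 mm of home (fixture x 37.5 mm or more) and square to the stop within 0.06 rad (all of step 2 and value of joint cam between -0.25 and 0.25 rad and angle between the y axis of brass_bar and the y axis of fixture, either way round below 0.06 rad and z of brass_bar in the frame of fixture below 0.016 m and linear speed of brass_bar below 0.01 m/s and velocity of joint slide between -0.005 and 0.005 m/s); the robot touches nothing.
It fails at once if the slide was pushed forward (past 12 mm) while the cam was not at its low point (value of joint slide above 0.012 m and not (value of joint cam between -0.3 and 0.3 rad)).
It fails at once if the robot touched the brass bar (contact force between any of the fingers, the arm and brass_bar above 0.5 N).
It fails at once if the brass bar was lifted off the plate (z of brass_bar in the frame of fixture above 0.022 m).
It fails at once if a bystander was moved more than 15 mm (distance of any of bush, tin, pliers, driver_orange, tape from where it was at the start of the episode above 0.015 m).
It also fails if it takes over 58 s, if anything falls off the work surface, if the arm or the gripper's body presses on something with over 40 N, if the wrist force passes 120 N, or if a joint passes its speed limit or range.

## Working session

There is one attempt and no reset: what is moved stays moved. The work goes in short steps, Python scripts to look and compute and a tool call to move; the robot and the scene stay as the last step left them, time stands still between calls to the robot, and variables do not carry over. Pictures are saved under pics/ and viewed, at most 10 in all, crops included, and the job is handed in when it is done.

Besides the shell and the picture viewer there is one more tool, called after "Request:" by a JSON object that holds its "op" and its "data". arm_command: Moves the arm, as the interface text tells. Its arguments: {"type":"object","properties":{"increments":{"type":"array","items":{"type":"object","properties":{"offset":{"type":"array","items":{"type":"number"}},"rotation":{"type":"array","items":{"type":"number"}}}}},"claw":{"type":"number"}},"required":["increments"]}

```bash
mkdir -p pics
python3 - <<'E'
from station import bot
import cv2
for n in("scene","top"):
    cv2.imwrite(f"pics/{n}0.png",bot.capture(n)); c=bot.calibration(n); print(n,c)
o=bot.get_obs();print(o)
E
```

```text
scene {'fx': 496.80084484488873, 'fy': 496.80084484488873, 'cx': 318.33616062629574, 'cy': 226.894511125836, 'R': array([[-0.81945371, -0.57302094,  0.01194243],
       [-0.40921377,  0.5703566 , -0.71220604],
       [ 0.40129753, -0.58850689, -0.70186889]]), 't': array([0.47280425, 0.2923272 , 1.19654745])}
top {'fx': 495.34680057463066, 'fy': 495.34680057463066, 'cx': 317.3492554409388, 'cy': 242.96113424168627, 'R': array([[-0.0092423 , -0.9997399 ,  0.02084998],
       [-0.99301725,  0.00672385, -0.11777746],
       [ 0.11760663, -0.02179293, -0.99282111]]), 't': array([0.01831662, 0.56545854, 1.25574353])}
{'time_s': 0.1, 'joints': array([-1.35619835e+00,  3.26835076e-01, -1.93467685e-01,  1.05197915e+00,
       -1.03089682e-05,  1.43661825e+00]), 'qd': array([-0.00029372, -0.00233592,  0.00236737, -0.00126829, -0.00080368,
        0.00010425]), 'joint_torque': array([ 1.67704355e-03, -4.44238758e+01,  2.63037640e+01,  7.86612625e-03,
       -1.27322760e-04, -3.97456319e-06]), 'tcp_pos': array([ 0.18787275, -0.51638446,  0.23060516]), 'eef_rot': array([-3.09248235e+00, -5.44826070e-01,  1.09935151e-04]), 'contact_force': array([0.21115612, 0.83881365, 1.05542161]), 'torque': array([-0.01917938, -0.04313677,  0.04750224]), 'gripper_force': 0.0, 'gripper_width': 0.08568566335154135}
```

View pics/scene0.png

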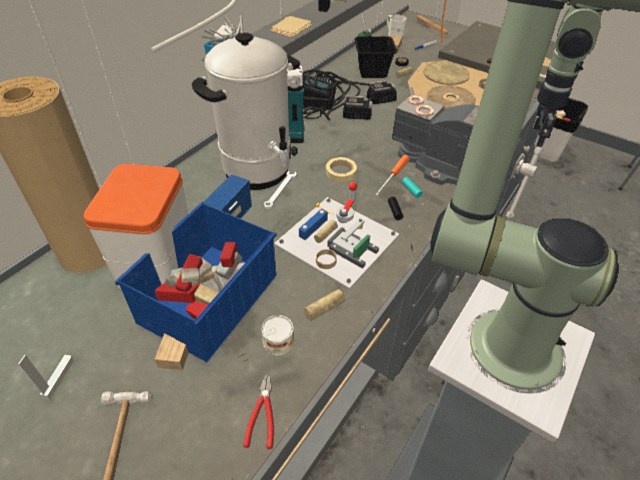

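View pics/top0.png

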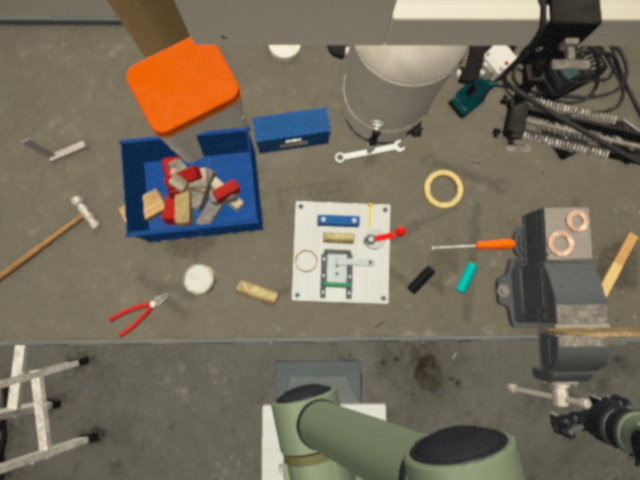

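The top view shows the fixture plate at about (342,252), with the lever ball at (400,231), the pivot at (371,239), the green plate at (338,286) and the index line at (371,215). Things that could be taken for the bar:
- brass piece on the fixture at (339,238)
- larger brass piece on the bench at (257,292)
- black piece at (421,279)
- turquoise piece at (466,277)

I choose the one on the fixture, since it is the smaller brass piece and lies between the jaw and the stop. I'll check it in a close crop.

Run:
```python
import cv2
im=cv2.imread("pics/top0.png")[190:315,280:420]
cv2.imwrite("pics/crop.png",cv2.resize(im,None,fx=4.8,fy=4.8,interpolation=cv2.INTER_CUBIC))
```

```text
(no output)
```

View pics/crop.png

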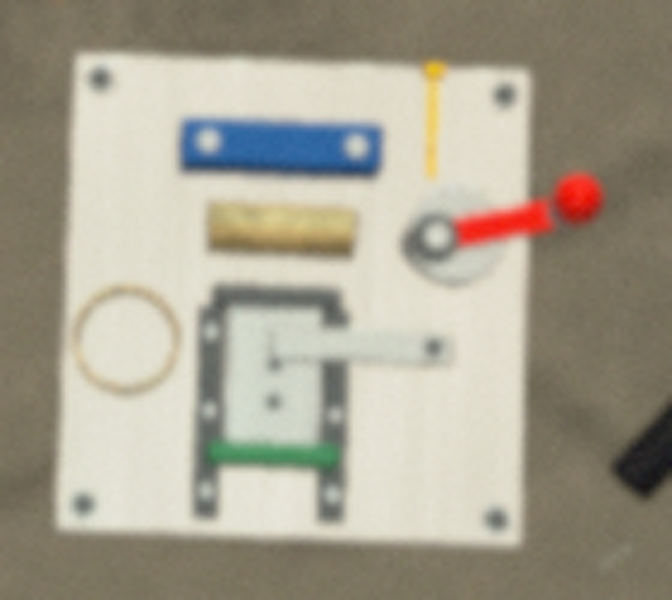

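The crop shows the 80 mm bar lying on the fixture between the jaw and the blue stop, so the choice is confirmed. In crop pixels, the plate corners are (76,54), (530,70), (522,546) and (57,530), the bolt is (438,237), the ball (578,198) and the tab (435,70).

```bash
cat > h.py <<'E'
import numpy as np,cv2
from station import bot
from scipy.optimize import least_squares
def proj(c,X):
    p=c["R"]@np.asarray(X)+c["t"]; return np.array([c["fx"]*p[0]/p[2]+c["cx"],c["fy"]*p[1]/p[2]+c["cy"]])
def back(c,px,z):
    d=c["R"].T@np.array([(px[0]-c["cx"])/c["fx"],(px[1]-c["cy"])/c["fy"],1]); o=-c["R"].T@c["t"]
    return o+d*(z-o[2])/d[2]
def w2(f,P): # fixture->world
    x,y,a=f; return np.array([x+P[0]*np.cos(a)-P[1]*np.sin(a),y+P[0]*np.sin(a)+P[1]*np.cos(a),P[2]])
def inv(f,W):
    d=W[:2]-f[:2];a=f[2];return np.array([d[0]*np.cos(a)+d[1]*np.sin(a),-d[0]*np.sin(a)+d[1]*np.cos(a)])
E
python3 - <<'E'
from h import *
c=bot.calibration("top")
q=lambda u,v:np.array([280+(u+.5)/4.8-.5,190+(v+.5)/4.8-.5])
pts=[((76,54),(.12,.115,.012)),((530,70),(.12,-.14,.012)),((522,546),(-.145,-.14,.012)),((57,530),(-.145,.115,.012)),((435,70),(.116,-.085,.022)),((438,237),(.02,-.085,.05))]
r=least_squares(lambda f:np.concatenate([proj(c,w2(f,P))-q(*p) for p,P in pts]),[.4,0,0])
f=r.x;print(f,np.round(r.fun,1).reshape(-1,2).tolist())
k=inv(f,back(c,q(578,198),.088));d=k-[.02,-.085];print("knob",k,np.hypot(*d),"cam",np.arctan2(-d[1],d[0]))
print("plate rear",inv(f,back(c,q(274,466),.064)),"bar",inv(f,back(c,q(282,228),.026)))
np.save("f.npy",f)
for P in [(-.11,0,.064),(.02,-.085,.05)]:print(w2(f,P))
E
```

```text
[ 0.55766829 -0.0380935  -0.04322816] [[-0.3, -0.3], [0.3, -0.1], [0.3, 0.4], [-0.3, 0.4], [0.1, -0.1], [0.0, -0.4]]
knob [ 0.03723635 -0.15302021] 0.07017008717201026 cam 1.3226198721633646
plate rear [-0.10692071  0.000307  ] bar [ 0.0240011  -0.00249163]
[ 0.44777105 -0.03333989  0.064     ]
[ 0.57397635 -0.12387839  0.05      ]
```

Request:
{"op": "arm_command", "data": {"increments": [{"offset":[0,0,0],"rotation":[0,0,7.5]},{"offset":[0,0,0],"rotation":[0,0,7.5]},{"offset":[0,0,0],"rotation":[0,0,7.45]},{"offset":[0,-0.04,0],"rotation":[0,0,0]},{"offset":[0,-0.04,0],"rotation":[0,0,0]},{"offset":[0,-0.04,0],"rotation":[0,0,0]},{"offset":[0,-0.04,0],"rotation":[0,0,0]},{"offset":[0,0,0],"rotation":[0,0,0]},{"offset":[0,0,0],"rotation":[0,0,0]}], "claw": 0}}

```text
time_s: 1.0
tcp_pos: [0.195, -0.3568, 0.2315]
eef_rot: [3.14, -0.066, 0.0]
contact_force: [0.2, -1.1, -0.4]
gripper_width: 0.0001
gripper_force: 0.0
```

```bash
cat > st.py <<'E'
from h import *
from scipy.spatial.transform import Rotation as R
f=np.load("f.npy");o=bot.get_obs();p=o["tcp_pos"];M=R.from_rotvec(o["eef_rot"]).as_matrix()
print("t",o["time_s"],"fix",np.round(inv(f,p),4),"z",round(p[2],4),"yawerr deg",np.degrees(np.arctan2(M[1,0],M[0,0])-f[2]).round(2),"zax",M[:,2].round(3),"F",o["contact_force"].round(1),"w",o["gripper_width"].round(3),"q",o["joints"].round(2))
E
python3 st.py
```

```text
Traceback (most recent call last):
  File "st.py", line 4, in <module>
    print("t",o["time_s"],"fix",np.round(inv(f,p),4),"z",round(p[2],4),"yawerr deg",np.degrees(np.arctan2(M[1,0],M[0,0])-f[2]).round(2),"zax",M[:,2].round(3),"F",o["contact_force"].round(1),"w",o["gripper_width"].round(3),"q",o["joints"].round(2))
                                                                                                                                                                                                  ^^^^^^^^^^^^^^^^^^^^^^^^
AttributeError: 'float' object has no attribute 'round'
```

Request:
{"op": "arm_command", "data": {"increments": [{"offset":[0.033,-0.0175,0]},{"offset":[0.033,-0.0175,0]},{"offset":[0.033,-0.0175,0]},{"offset":[0.033,-0.0175,0]},{"offset":[0.033,-0.0175,0]},{"offset":[0.033,-0.0175,0]},{"offset":[0.033,-0.0175,0]},{"offset":[0.033,-0.0175,0]},{"offset":[0.033,-0.0175,0]},{"offset":[0.033,-0.0175,0]},{"offset":[0,0,0.04]},{"offset":[0,0,0.04]},{"offset":[0,0,0.04]},{"offset":[0,0,0.03]},{"offset":[0,0,0.02]},{"offset":[0,0,0]},{"offset":[0,0,0]}]}}

```text
schema error: expected keys offset, rotation
```

```bash
sed -i 's/o\["gripper_width"\].round(3)/o["gripper_width"]/' st.py; python3 st.py
python3 - <<'E'
from h import *
im=bot.capture("scene")[170:300,260:420]
cv2.imwrite("pics/s1.png",cv2.resize(im,None,fx=4.5,fy=4.5,interpolation=cv2.INTER_CUBIC))
E
```

```text
t 1.0 fix [-0.3485 -0.334 ] z 0.2315 yawerr deg 0.06 zax [ 0.    -0.001 -1.   ] F [ 0.2 -1.1 -0.4] w 0.00014194492103905947 q [-1.25  0.06 -0.53  0.98 -0.    1.93]
```

View pics/s1.png

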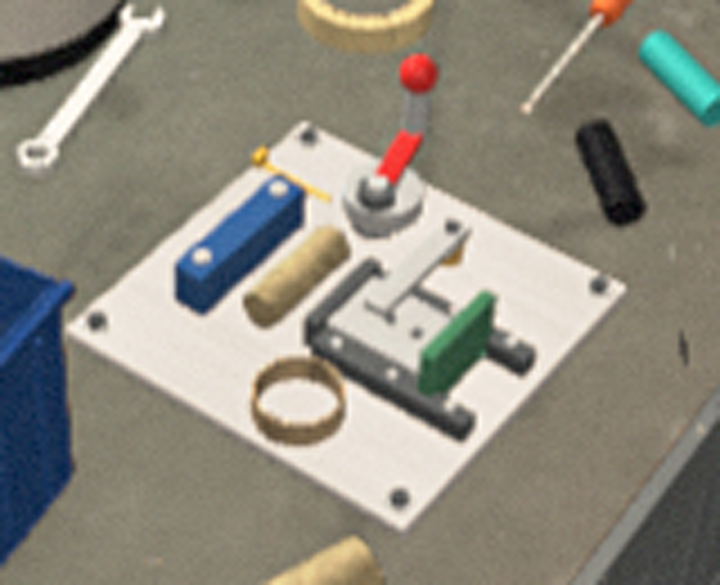

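The move was refused because each row needs both keys. The view shows the fixture unchanged, with the post and ball upright at crop (418,75) and clear space round it.

Request:
{"op": "arm_command", "data": {"increments": [{"offset":[0.033,-0.0175,0],"rotation":[0,0,0]},{"offset":[0.033,-0.0175,0],"rotation":[0,0,0]},{"offset":[0.033,-0.0175,0],"rotation":[0,0,0]},{"offset":[0.033,-0.0175,0],"rotation":[0,0,0]},{"offset":[0.033,-0.0175,0],"rotation":[0,0,0]},{"offset":[0.033,-0.0175,0],"rotation":[0,0,0]},{"offset":[0.033,-0.0175,0],"rotation":[0,0,0]},{"offset":[0.033,-0.0175,0],"rotation":[0,0,0]},{"offset":[0.033,-0.0175,0],"rotation":[0,0,0]},{"offset":[0.033,-0.0175,0],"rotation":[0,0,0]},{"offset":[0,0,0.04],"rotation":[0,0,0]},{"offset":[0,0,0.04],"rotation":[0,0,0]},{"offset":[0,0,0.04],"rotation":[0,0,0]},{"offset":[0,0,0.03],"rotation":[0,0,0]},{"offset":[0,0,0.02],"rotation":[0,0,0]},{"offset":[0,0,0],"rotation":[0,0,0]},{"offset":[0,0,0],"rotation":[0,0,0]}]}}

```text
time_s: 2.75
tcp_pos: [0.5325, -0.1972, 0.0609]
eef_rot: [-3.141, 0.069, 0.001]
contact_force: [0.2, -0.1, 0.7]
gripper_width: -0.0001
gripper_force: 0.0
```

```bash
python3 st.py
python3 - <<'E'
import numpy as np
# pusher centre path: contact with ball r13, finger box half 11(x) x 14.5(y), roughly r=12.5 -> pusher sits 26 mm behind along tangent
for c in np.arange(1.3,-0.01,-0.13):
    post=np.array([.02+.07*np.cos(c),-.085-.07*np.sin(c)]);t=np.array([np.sin(c),np.cos(c)])
    n=np.abs(t);g=min(11/n[0] if n[0]>1e-6 else 99,14.5/n[1] if n[1]>1e-6 else 99)/1000
    print(round(c,2),np.round(post-t*(.013+min(g,.0145)),4))
E
```

```text
t 2.75 fix [-0.0182 -0.16  ] z 0.0609 yawerr deg -0.03 zax [-0.001  0.    -1.   ] F [ 0.2 -0.1  0.7] w -5.982031631240687e-05 q [-0.48  0.53 -0.36  0.68 -0.    2.7 ]
1.3 [ 0.0152 -0.159 ]
1.17 [ 0.0243 -0.1592]
1.04 [ 0.0332 -0.1584]
0.91 [ 0.0417 -0.1568]
0.78 [ 0.0504 -0.1538]
0.65 [ 0.0591 -0.1493]
0.52 [ 0.0671 -0.1436]
0.39 [ 0.0743 -0.137 ]
0.26 [ 0.0806 -0.1296]
0.13 [ 0.0858 -0.1213]
-0.0 [ 0.09   -0.1125]
```

Request:
{"op": "arm_command", "data": {"increments": [{"offset":[0.017,0,0],"rotation":[0,0,0]},{"offset":[0.017,0,0],"rotation":[0,0,0]},{"offset":[0.0085,-0.001,0],"rotation":[0,0,0]},{"offset":[0.009,-0.001,0],"rotation":[0,0,0]},{"offset":[0.0085,-0.0015,0],"rotation":[0,0,0]},{"offset":[0.0085,-0.003,0],"rotation":[0,0,0]},{"offset":[0.0085,-0.0045,0],"rotation":[0,0,0]},{"offset":[0.008,-0.0055,0],"rotation":[0,0,0]},{"offset":[0.007,-0.0065,0],"rotation":[0,0,0]},{"offset":[0.006,-0.0075,0],"rotation":[0,0,0]},{"offset":[0,0,0],"rotation":[0,0,0]},{"offset":[0,0,0],"rotation":[0,0,0]}]}}

```text
time_s: 3.95
tcp_pos: [0.6324, -0.1697, 0.0615]
eef_rot: [-3.141, 0.066, -0.003]
contact_force: [-0.1, -0.2, 1.0]
gripper_width: 0.0005
gripper_force: 0.0
```

```bash
python3 st.py
python3 - <<'E'
from h import *
im=bot.capture("scene");cv2.imwrite("pics/s2f.png",im)
im2=bot.capture("top");cv2.imwrite("pics/t2f.png",im2)
a=cv2.resize(im[170:290,290:390],None,fx=4,fy=4,interpolation=cv2.INTER_CUBIC)
b=cv2.resize(im2[190:310,320:420],None,fx=4,fy=4,interpolation=cv2.INTER_CUBIC)
cv2.imwrite("pics/m2.png",np.hstack([a,b]))
E
```

```text
t 3.95 fix [ 0.0803 -0.1283] z 0.0615 yawerr deg 0.06 zax [ 0.002  0.    -1.   ] F [-0.1 -0.2  1. ] w 0.0004935019048574775 q [-0.38  0.66 -0.11  0.8   0.    2.81]
```

View pics/m2.png

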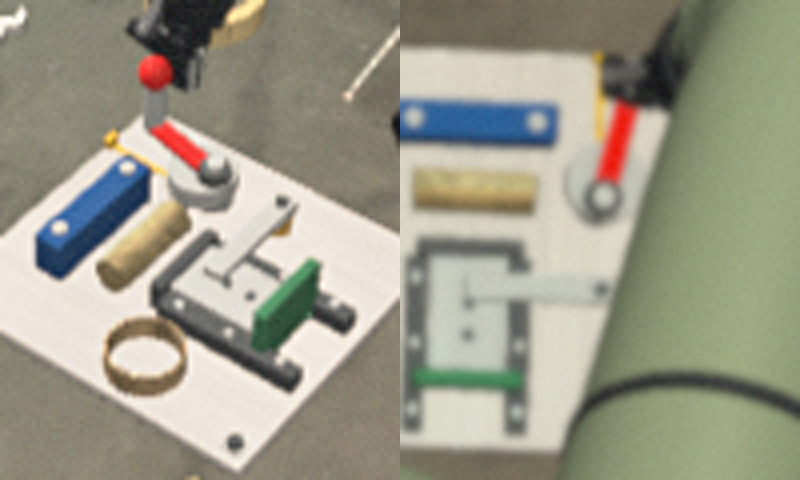

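The lever has swung nearly to the line. The ball is at scene pixel (328.4,187.6). In the top view the red lever runs from (604,197) to (627,105), still about 0.2 rad right of the line.

```bash
cat > cam.py <<'E'
from h import *
import sys
f=np.load("f.npy");c=bot.calibration("scene");im=bot.capture("scene")
x0,x1,y0,y1=290,390,160,240
h=cv2.cvtColor(im,cv2.COLOR_BGR2HSV)[y0:y1,x0:x1];m=((h[...,0]<8)|(h[...,0]>172))&(h[...,1]>150)&(h[...,2]>80)
n,l,s,ce=cv2.connectedComponentsWithStats(m.astype(np.uint8))
for i in range(1,n):
    if s[i,4]<25: continue
    p=ce[i]+[x0,y0];k=inv(f,back(c,p,.088));d=k-[.02,-.085];print(p.round(1),s[i].tolist(),"knob",k.round(4),"r",np.hypot(*d).round(4),"cam",np.arctan2(-d[1],d[0]).round(3))
E
python3 cam.py
```

```text
[328.5 187.6] [35, 24, 8, 8, 54] knob [ 0.0904 -0.1042] r 0.073 cam 0.266
[334.3 205.9] [38, 41, 13, 11, 57] knob [ 0.0289 -0.0493] r 0.0367 cam -1.327
```

Request:
{"op": "arm_command", "data": {"increments": [{"offset":[0.0035,-0.005,0],"rotation":[0,0,0]},{"offset":[0.003,-0.005,0],"rotation":[0,0,0]},{"offset":[0.003,-0.006,0],"rotation":[0,0,0]},{"offset":[0,0,0],"rotation":[0,0,0]},{"offset":[0,0,0],"rotation":[0,0,0]}]}}

```text
time_s: 4.6
tcp_pos: [0.642, -0.1538, 0.0613]
eef_rot: [-3.14, 0.066, -0.001]
contact_force: [-0.0, -0.5, -0.7]
gripper_width: 0.0001
gripper_force: 0.0
```

```bash
python3 st.py; python3 cam.py
```

```text
t 4.6 fix [ 0.0892 -0.112 ] z 0.0613 yawerr deg 0.06 zax [ 0.001  0.001 -1.   ] F [-0.  -0.5 -0.7] w 0.00012732654145565907 q [-0.35  0.67 -0.09  0.81  0.    2.84]
[324.8 190.1] [31, 26, 9, 9, 58] knob [ 0.0921 -0.0882] r 0.0722 cam 0.044
[332.4 207.2] [35, 43, 15, 10, 61] knob [ 0.0299 -0.0413] r 0.0448 cam -1.348
```

Request:
{"op": "arm_command", "data": {"increments": [{"offset":[0,0.015,0],"rotation":[0,0,0]},{"offset":[0,0.015,0],"rotation":[0,0,0]},{"offset":[0,0,-0.035],"rotation":[0,0,0]},{"offset":[0,0,-0.035],"rotation":[0,0,0]},{"offset":[0,0,-0.03],"rotation":[0,0,0]},{"offset":[-0.029,-0.018,0],"rotation":[0,0,0]},{"offset":[-0.029,-0.018,0],"rotation":[0,0,0]},{"offset":[-0.029,-0.018,0],"rotation":[0,0,0]},{"offset":[-0.029,-0.018,0],"rotation":[0,0,0]},{"offset":[-0.029,-0.018,0],"rotation":[0,0,0]},{"offset":[-0.029,-0.018,0],"rotation":[0,0,0]},{"offset":[-0.029,-0.018,0],"rotation":[0,0,0]},{"offset":[-0.031,-0.018,0],"rotation":[0,0,0]},{"offset":[0,0,0],"rotation":[0,0,0]},{"offset":[0,0,0],"rotation":[0,0,0]}]}}

```text
time_s: 6.15
tcp_pos: [0.4131, -0.0314, 0.1619]
eef_rot: [3.14, -0.069, 0.003]
contact_force: [1.1, -0.3, -0.3]
gripper_width: 0.0001
gripper_force: 0.0
```

```bash
python3 st.py; python3 cam.py
```

```text
t 6.15 fix [-0.1448  0.0004] z 0.1619 yawerr deg -0.03 zax [ 0.002 -0.001 -1.   ] F [ 1.1 -0.3 -0.3] w 0.0001039798671749974 q [-0.25  0.14 -0.63  0.8  -0.    2.93]
[324.6 190.4] [31, 27, 8, 8, 52] knob [ 0.092  -0.0868] r 0.072 cam 0.025
[332.4 207.2] [35, 43, 15, 10, 61] knob [ 0.0299 -0.0414] r 0.0447 cam -1.348
```

Request:
{"op": "arm_command", "data": {"increments": [{"offset":[0,0,0.04],"rotation":[0,0,0]},{"offset":[0,0,0.04],"rotation":[0,0,0]},{"offset":[0,0,0.03],"rotation":[0,0,0]},{"offset":[0,0,0.01],"rotation":[0,0,0]},{"offset":[0.01,0,0],"rotation":[0,0,0]},{"offset":[0.01,0,0],"rotation":[0,0,0]},{"offset":[0.005,0,0],"rotation":[0,0,0]},{"offset":[0.005,0,0],"rotation":[0,0,0]},{"offset":[0.005,0,0],"rotation":[0,0,0]},{"offset":[0.005,0,0],"rotation":[0,0,0]},{"offset":[0.005,0,0],"rotation":[0,0,0]},{"offset":[0,0,0],"rotation":[0,0,0]}]}}

```text
time_s: 7.4
tcp_pos: [0.4585, -0.0325, 0.0414]
eef_rot: [-3.141, 0.067, -0.002]
contact_force: [-1.1, -1.0, 0.2]
gripper_width: 0.0001
gripper_force: 0.4
```

```bash
python3 st.py; python3 cam.py;  python3 - <<'E'
from h import *
im=bot.capture("scene")
cv2.imwrite("pics/m3.png",cv2.resize(im[170:290,290:400],None,fx=5,fy=5,interpolation=cv2.INTER_CUBIC))
E
```

```text
t 7.4 fix [-0.0993  0.0013] z 0.0414 yawerr deg 0.02 zax [ 0.001  0.    -1.   ] F [-1.1 -1.   0.2] w 5.4574938334026916e-05 q [-0.23  0.4  -0.67  0.51  0.    2.95]
[324.6 190.3] [31, 27, 8, 8, 53] knob [ 0.0919 -0.0871] r 0.072 cam 0.029
[332.3 207.2] [35, 43, 15, 10, 62] knob [ 0.0302 -0.0413] r 0.0449 cam -1.342
```

View pics/m3.png

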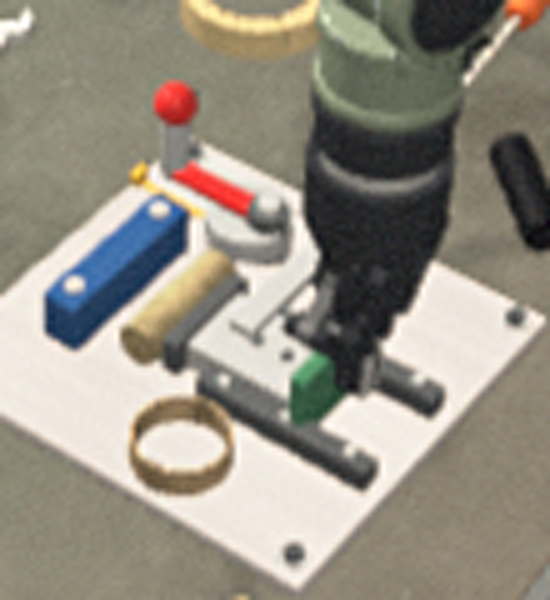

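The slide is moving under the fingers: the jaw is now next to the bar at crop (180,300), and the lever lies on the yellow line.

Request:
{"op": "arm_command", "data": {"increments": [{"offset":[0.004,0.0005,0],"rotation":[0,0,0]},{"offset":[0.004,0.0005,0],"rotation":[0,0,0]},{"offset":[0.003,0,0],"rotation":[0,0,0]},{"offset":[0.003,0,0],"rotation":[0,0,0]},{"offset":[0,0,0],"rotation":[0,0,0]}]}}

```text
time_s: 8.0
tcp_pos: [0.4699, -0.0332, 0.0408]
eef_rot: [-3.139, 0.067, 0.005]
contact_force: [-3.7, 1.2, 2.7]
gripper_width: 0.0001
gripper_force: 2.3
```

```bash
python3 st.py
```

```text
t 8.0 fix [-0.0879  0.0011] z 0.0408 yawerr deg 0.04 zax [-0.003  0.002 -1.   ] F [-3.7  1.2  2.7] w 8.354780687500911e-05 q [-0.23  0.42 -0.63  0.52  0.    2.96]
```

Request:
{"op": "arm_command", "data": {"increments": [{"offset":[0.002,0,0],"rotation":[0,0,0]},{"offset":[0.002,0,0],"rotation":[0,0,0]},{"offset":[0.002,0,0],"rotation":[0,0,0]},{"offset":[0,0,0],"rotation":[0,0,0]}]}}

```text
time_s: 8.4
tcp_pos: [0.4756, -0.0335, 0.0408]
eef_rot: [-3.139, 0.067, 0.006]
contact_force: [-5.4, 2.5, 2.6]
gripper_width: 0.0001
gripper_force: 2.7
```

```bash
python3 st.py
```

```text
t 8.4 fix [-0.0822  0.0011] z 0.0408 yawerr deg 0.03 zax [-0.004  0.002 -1.   ] F [-5.4  2.5  2.6] w 8.209326885016032e-05 q [-0.23  0.42 -0.62  0.53  0.    2.96]
```

Request:
{"op": "arm_command", "data": {"increments": [{"offset":[0.002,0,0],"rotation":[0,0,0]},{"offset":[0.002,0,0],"rotation":[0,0,0]},{"offset":[0,0,0],"rotation":[0,0,0]},{"offset":[0,0,0],"rotation":[0,0,0]}]}}

```text
time_s: 8.8
tcp_pos: [0.4755, -0.0336, 0.0403]
eef_rot: [-3.14, 0.067, 0.017]
contact_force: [-13.9, 0.7, 10.8]
gripper_width: -0.0
gripper_force: 7.1
```

```bash
python3 st.py; python3 cam.py;  python3 - <<'E'
from h import *
im=bot.capture("scene")
cv2.imwrite("pics/m4.png",cv2.resize(im[170:290,290:400],None,fx=5,fy=5,interpolation=cv2.INTER_CUBIC))
E
```

```text
t 8.8 fix [-0.0823  0.001 ] z 0.0403 yawerr deg 0.01 zax [-0.011  0.001 -1.   ] F [-13.9   0.7  10.8] w -3.105354428824709e-05 q [-0.22  0.43 -0.61  0.54 -0.    2.96]
[324.6 190.4] [31, 27, 8, 8, 52] knob [ 0.0919 -0.0868] r 0.0719 cam 0.025
[332.4 207.2] [35, 43, 15, 10, 61] knob [ 0.0299 -0.0414] r 0.0447 cam -1.348
```

View pics/m4.png

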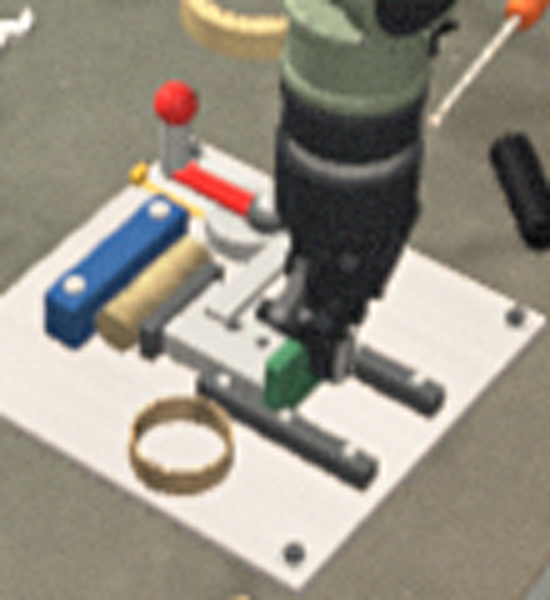

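The bar is clamped between the jaw and the blue stop. The TCP has stopped where home should be (-0.082 against the expected -0.083) while the force rises. I'll back off and check with the arm clear.

Request:
{"op": "arm_command", "data": {"increments": [{"offset":[0.001,0,0],"rotation":[0,0,0]},{"offset":[0,0,0],"rotation":[0,0,0]},{"offset":[-0.005,0,0],"rotation":[0,0,0]},{"offset":[-0.015,0,0],"rotation":[0,0,0]},{"offset":[-0.02,0,0],"rotation":[0,0,0]},{"offset":[0,0,-0.04],"rotation":[0,0,0]},{"offset":[0,0,-0.05],"rotation":[0,0,0]},{"offset":[0,0,-0.05],"rotation":[0,0,0]},{"offset":[0,0.04,0],"rotation":[0,0,0]},{"offset":[0,0.04,0],"rotation":[0,0,0]},{"offset":[0,0.04,0],"rotation":[0,0,0]},{"offset":[0,0.04,0],"rotation":[0,0,0]},{"offset":[0,0.04,0],"rotation":[0,0,0]},{"offset":[0,0.04,0],"rotation":[0,0,0]},{"offset":[0,0,0],"rotation":[0,0,0]},{"offset":[0,0,0],"rotation":[0,0,0]}]}}

```text
time_s: 10.5
tcp_pos: [0.4325, -0.2737, 0.1813]
eef_rot: [3.141, -0.071, 0.002]
contact_force: [-1.4, 1.7, -0.2]
gripper_width: -0.0003
gripper_force: 0.0
```

```bash
python3 st.py; python3 cam.py;  python3 - <<'E'
from h import *
im=bot.capture("scene");im2=bot.capture("top")
a=cv2.resize(im[180:290,280:380],None,fx=4,fy=4,interpolation=cv2.INTER_CUBIC)
b=cv2.resize(im2[195:305,290:390],None,fx=4,fy=4,interpolation=cv2.INTER_CUBIC)
cv2.imwrite("pics/m5.png",np.hstack([a,b]))
E
```

```text
t 10.5 fix [-0.1148 -0.2408] z 0.1813 yawerr deg -0.1 zax [ 0.001 -0.    -1.   ] F [-1.4  1.7 -0.2] w -0.0002612774898536488 q [-0.71  0.3  -0.37  0.9   0.    2.48]
[324.6 190.2] [31, 26, 8, 9, 54] knob [ 0.0922 -0.0874] r 0.0722 cam 0.033
[332.3 207.2] [35, 43, 15, 10, 62] knob [ 0.0302 -0.0413] r 0.0449 cam -1.342
```

View pics/m5.png

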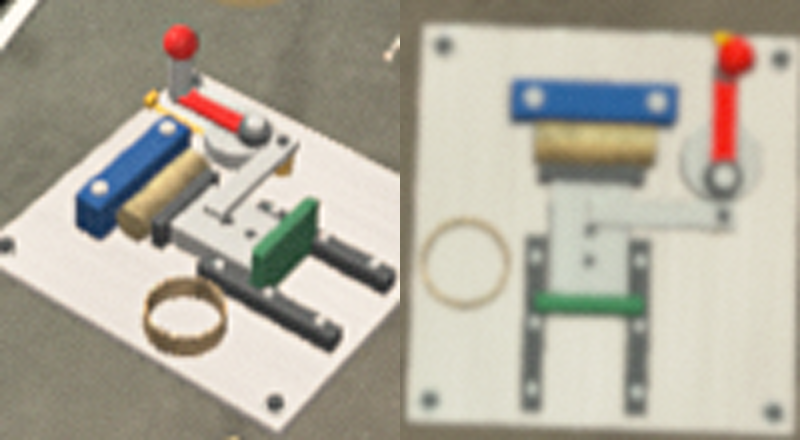

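The arm is clear. The bar sits flush and parallel between the jaw and the blue stop at (596,145), and the lever points along the line. I'll check the slide from the plate's rear edge at crop (590,314), then hand in if it agrees.

Run:
```python
from h import *
f=np.load("f.npy");c=bot.calibration("top")
s=inv(f,back(c,(290+190.5/4-.5,195+314.5/4-.5),.064))[0]+.110
b=inv(f,back(c,(290+196.5/4-.5,195+145.5/4-.5),.026))[0]
print("slide",s,"bar",b)
if s>.034 and b>.034: print(bot.close_job())
```

```text
slide 0.03721068162770018 bar 0.040521561287583274
the job is handed in; nothing more can be done
None
```

The job is handed in at about 10.6 s of the 58 s allowed, with no verdict returned: by the cameras the lever is about 0.03 rad off the index line, the slide is at about 37 mm, and the bar is at about x = 40 mm and looks square against the blue stop.

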